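# Dry lay-up of a laminated mallet in its glue-up jig

## Robot

A 6-joint arm with a two-finger parallel gripper is mounted at the origin on a cart in front of the work surface, level with it; the furniture and walls round the work are solid. World frame = base frame: x ahead of the robot, y to its left, z up, the work surface at z = 0. Lengths are in m, angles in rad, forces in N, time in s.
With the tool pointing down it reaches from about 0.325 to 0.775 m from the base axis. Payload 5.5 kg.
Tool frame: the origin (TCP) lies at the very end of the fingers, on their centre line; the grasp point (between the pads) lies 19 mm behind it (grip_depth is the x of the grasp point in the tool frame, in m); x points along the fingers, y is the direction in which the jaws open and shut, and the axes are right-handed (so a half turn about x gives the same grasp; the last joint's range is limited). The gripper opens to 88 mm and grips with 3 to 60 N. Pads are 20 mm wide; open, the fingers measure 115 mm over their backs; the gripper's body (75 mm by 178 mm) begins 61 mm behind the grasp point.
Start: joints at [1.088, 0.091, 1.231, -0, 1.82, -0.057], TCP at [0.248, 0.546, 0.223] pointing down, gripper open.
Joint ranges: [-2.87, 2.87], [-0.86, 2.18], [0.17, 2.46], [-1.51, 4.65], [0.06, 2.69], [-2.65, 2.65]. Speed limits (rad/s): [2.57, 2.57, 3.01, 3.14, 3.14, 3.14].

## Interface

Orientations are given as a unit quaternion [w, x, y, z].
In Python, from rig import get_state, get_image, camera_info, close_job, grip_depth gives the robot as it stands.
- The arm moves only by the shell command python3 -m crank 'ROWS' [FORCE]. ROWS is a JSON object of lists of equal length, an entry for each row: "dp": the shift along the tool's x, y, z in mm, a list of three; "twist": the turn, a rotation vector about the tool's x, y, z in degrees, a list of three; "hand": the finger opening in mm, from 0 to 87.8. A call has 1 to 8 rows; each row shifts and turns the commanded pose from where the row before left it, along the tool's axes as they then stand; what a row does not reach is not made up. A row lasts 1/12 s, in which the tool goes at most 41.7 mm and 7.16 degrees, less where a joint would pass 70% of its speed; a pose out of reach is approached as far as the arm can. A call with a gripper value outside its range is refused whole. The fingers move at their own pace and stop on an object; FORCE is the grip in N (left out, the last holds). Time passes only in rows, so rows that do not move let the fingers close. It gives the time, the measured TCP pose, the force and the opening at its end, in the units of the state.
- get_state(): the state, without advancing time (a new reading comes with each control period).
- get_image(name): name is "scene" or "top" or "wrist"; returns the picture (420x560x3 uint8, red, green, blue); there is no depth.
- camera_info(name): a dict with "vertical_fov" (degrees; the focal length in pixels is half the picture's height over the tangent of half this angle, whatever the lens; pixels are square), "cx", "cy" (the principal point, pixels), "cam_to_world" (4x4, takes a point from camera to world coordinates); the wrist camera has in their place "hand_eye" (4x4, takes a point from camera to tool coordinates, whose origin is the TCP and whose axes are the tool frame's). Camera axes: x right, y down, z forward; pixel columns grow to the right and rows downward; lengths in m; the calibration is good to about 2 mm. A picture is of the moment at which its call begins: read the wrist's pose just before it. camera_info takes no time and is no camera call.
- close_job(): hands the job in, once; it reports no verdict.
The state is a dict: "time": time; "joint_positions": joint angles; "dq": joint speeds; "joint_efforts": joint torques, N m; "position": TCP position; "orientation": TCP orientation; "wrist_force": force on the tool from outside, world axes, zero at the start; "torque": the same for the moment, N m; "gripper_width": finger opening in m.
Only numpy, scipy, OpenCV 4.12 (cv2) and the standard library are available. Lean on these libraries where they do the work, as an engineer would, in place of code of your own. Each camera call takes 0.05 s, during which the arm holds its last target. There are 200 camera calls.

## Task

Lay up the wooden mallet dry in the glue-up jig: first one of the two long brown cheeks flat on the board between the fences, then the two short core blocks on it, one at each end by the fences, then the handle into the gap between them, sharp-edged end in the head and about flush with its far side, butt on its rest just short of the stop. Last put the second cheek on top, so that all layers lie flat and even inside the pins, and let go. Leave the tape measure where it lies.

Things in the scene. Friction and masses are not known exactly. Their poses are not given: they have to be found in the camera images.
- cheek_a: One of the two cheeks of the mallet head: brown hardwood block 56 x 132 x 20 mm (its x, y, z), lying flat. Origin: centre of its underside. The two cheeks are alike and interchangeable.
- cheek_b: The other cheek, same size and same origin and axes as cheek_a.
- core_a: One of the two core blocks: pale wood block 56 x 48 x 20 mm (its x, y, z), lying flat. Origin: centre of its underside. The two cores are alike and interchangeable. In the head its 56 mm side runs along the handle, across the cheek's 56 mm width.
- core_b: The other core block, same size and same origin and axes as core_a.
- handle: Mallet handle: pale wooden bar 200 mm long (its x), 32 mm wide (its y; 34 mm over the last 22 mm at the butt), 19 mm thick (its z), lying flat. Origin: centre of its underside. The sharp-edged end at +x goes through the head; the end with well rounded edges, at -x, is the butt.
- handle_head (a point): Middle of the handle's sharp-edged head end, 100 mm along the handle's +x from its origin and 9.5 mm above its underside.
- jig: Fixed glue-up jig: T-shaped plywood board, 12 mm thick. Origin: underside of the board below the middle of the mallet head's place; x runs from the butt stop to the head, z up. Two dark end fences (52 mm along x, inner faces at y = +-69.5 mm, bevelled outward above z = 48, tops at 68 mm) and four pointed 8 mm dowels (x = +-36.5, y = +-62 mm, 65 mm high) frame the head with 3.5 to 4.5 mm play a side.
- head_seat (a point): Top of the jig's board, middle of the head's place (12 mm above the jig's origin, same axes). Cheeks lie centred over it, their 132 mm length along the jig's y; cores one at each end, centred at y = +-42 mm, leaving a 36 mm gap. Undersides above this point: first cheek 0, cores and handle 20, second cheek 40 mm.
- handle_seat (a point): Where the handle's origin belongs: jig x = -70, y = 0, z = 32 mm; handle along the jig's x. The butt then lies on the rest block (jig x = -145 to -115 mm, top 32 mm high, level with the first cheek's top), 8 mm short of the butt stop (face at jig x = -178 mm, top 46 mm high), and the head end is about flush with the cheeks' far faces (jig x = 28 mm).
- tape_measure: Yellow tape measure lying loose among the parts, 64 x 89 x 33 mm. Origin: centre of its underside. To be left alone.
There are look-alikes about, which are no part of the job. Leave any red or turquoise look-alike of the core_b alone.

How it is judged:
On the way, in this order (a step that is already met when the one before it is completed fails the run):
1. one cheek lies flat on the jig's board between the fences (((x of cheek_a in the frame of jig between -0.008 and 0.008 m and y of cheek_a in the frame of jig between -0.008 and 0.008 m and z of cheek_a in the frame of jig between 0.008 and 0.017 m and angle between cheek_a's own z axis and vertical below 0.08 rad and angle between the x axis of cheek_a and the x axis of jig, either way round below 0.1 rad) or (x of cheek_b in the frame of jig between -0.008 and 0.008 m and y of cheek_b in the frame of jig between -0.008 and 0.008 m and z of cheek_b in the frame of jig between 0.008 and 0.017 m and angle between cheek_b's own z axis and vertical below 0.08 rad and angle between the x axis of cheek_b and the x axis of jig, either way round below 0.1 rad))), for 0.2 s.
2. both core blocks lie on that cheek, one at each end (((x of cheek_a in the frame of jig between -0.008 and 0.008 m and y of cheek_a in the frame of jig between -0.008 and 0.008 m and z of cheek_a in the frame of jig between 0.008 and 0.017 m and angle between cheek_a's own z axis and vertical below 0.08 rad and angle between the x axis of cheek_a and the x axis of jig, either way round below 0.1 rad) or (x of cheek_b in the frame of jig between -0.008 and 0.008 m and y of cheek_b in the frame of jig between -0.008 and 0.008 m and z of cheek_b in the frame of jig between 0.008 and 0.017 m and angle between cheek_b's own z axis and vertical below 0.08 rad and angle between the x axis of cheek_b and the x axis of jig, either way round below 0.1 rad)) and (((x of core_a in the frame of jig between -0.008 and 0.008 m and y of core_a in the frame of jig between 0.034 and 0.052 m and z of core_a in the frame of jig between 0.027 and 0.037 m and angle between core_a's own z axis and vertical below 0.08 rad and angle between the x axis of core_a and the x axis of jig, either way round below 0.1 rad) and (x of core_b in the frame of jig between -0.008 and 0.008 m and y of core_b in the frame of jig between -0.052 and -0.034 m and z of core_b in the frame of jig between 0.027 and 0.037 m and angle between core_b's own z axis and vertical below 0.08 rad and angle between the x axis of core_b and the x axis of jig, either way round below 0.1 rad)) or ((x of core_a in the frame of jig between -0.008 and 0.008 m and y of core_a in the frame of jig between -0.052 and -0.034 m and z of core_a in the frame of jig between 0.027 and 0.037 m and angle between core_a's own z axis and vertical below 0.08 rad and angle between the x axis of core_a and the x axis of jig, either way round below 0.1 rad) and (x of core_b in the frame of jig between -0.008 and 0.008 m and y of core_b in the frame of jig between 0.034 and 0.052 m and z of core_b in the frame of jig between 0.027 and 0.037 m and angle between core_b's own z axis and vertical below 0.08 rad and angle between the x axis of core_b and the x axis of jig, either way round below 0.1 rad)))), for 0.2 s.
3. the handle lies in the gap between the cores, head end forward, butt on its rest (all of step 2 and x of handle in the frame of jig between -0.084 and -0.054 m and y of handle in the frame of jig between -0.014 and 0.014 m and z of handle in the frame of jig between 0.027 and 0.037 m and angle between handle's own z axis and vertical below 0.08 rad and angle between the x axis of handle and the x axis of jig, either way round below 0.13 rad and x of handle_head in the frame of jig above 0 m), for 0.2 s.
4. the second cheek lies flat on top of cores and handle ((((x of cheek_a in the frame of jig between -0.008 and 0.008 m and y of cheek_a in the frame of jig between -0.008 and 0.008 m and z of cheek_a in the frame of jig between 0.008 and 0.017 m and angle between cheek_a's own z axis and vertical below 0.08 rad and angle between the x axis of cheek_a and the x axis of jig, either way round below 0.1 rad) and (x of cheek_b in the frame of jig between -0.008 and 0.008 m and y of cheek_b in the frame of jig between -0.008 and 0.008 m and z of cheek_b in the frame of jig between 0.046 and 0.058 m and angle between cheek_b's own z axis and vertical below 0.08 rad and angle between the x axis of cheek_b and the x axis of jig, either way round below 0.1 rad)) or ((x of cheek_b in the frame of jig between -0.008 and 0.008 m and y of cheek_b in the frame of jig between -0.008 and 0.008 m and z of cheek_b in the frame of jig between 0.008 and 0.017 m and angle between cheek_b's own z axis and vertical below 0.08 rad and angle between the x axis of cheek_b and the x axis of jig, either way round below 0.1 rad) and (x of cheek_a in the frame of jig between -0.008 and 0.008 m and y of cheek_a in the frame of jig between -0.008 and 0.008 m and z of cheek_a in the frame of jig between 0.046 and 0.058 m and angle between cheek_a's own z axis and vertical below 0.08 rad and angle between the x axis of cheek_a and the x axis of jig, either way round below 0.1 rad))) and (((x of core_a in the frame of jig between -0.008 and 0.008 m and y of core_a in the frame of jig between 0.034 and 0.052 m and z of core_a in the frame of jig between 0.027 and 0.037 m and angle between core_a's own z axis and vertical below 0.08 rad and angle between the x axis of core_a and the x axis of jig, either way round below 0.1 rad) and (x of core_b in the frame of jig between -0.008 and 0.008 m and y of core_b in the frame of jig between -0.052 and -0.034 m and z of core_b in the frame of jig between 0.027 and 0.037 m and angle between core_b's own z axis and vertical below 0.08 rad and angle between the x axis of core_b and the x axis of jig, either way round below 0.1 rad)) or ((x of core_a in the frame of jig between -0.008 and 0.008 m and y of core_a in the frame of jig between -0.052 and -0.034 m and z of core_a in the frame of jig between 0.027 and 0.037 m and angle between core_a's own z axis and vertical below 0.08 rad and angle between the x axis of core_a and the x axis of jig, either way round below 0.1 rad) and (x of core_b in the frame of jig between -0.008 and 0.008 m and y of core_b in the frame of jig between 0.034 and 0.052 m and z of core_b in the frame of jig between 0.027 and 0.037 m and angle between core_b's own z axis and vertical below 0.08 rad and angle between the x axis of core_b and the x axis of jig, either way round below 0.1 rad))) and x of handle in the frame of jig between -0.084 and -0.054 m and y of handle in the frame of jig between -0.014 and 0.014 m and z of handle in the frame of jig between 0.027 and 0.037 m and angle between handle's own z axis and vertical below 0.08 rad and angle between the x axis of handle and the x axis of jig, either way round below 0.13 rad and x of handle_head in the frame of jig above 0 m), for 0.2 s.
At the end, for the whole second after the job is handed in: Cheek, both cores with the handle between them, second cheek: stacked in the jig, flat (0.08 rad), square (0.1; handle 0.13), released, at rest. Cheeks and cores within 8 mm of their places, handle 15 mm along and 14 mm across, head end away from the stop (all of step 4 and linear speed of each of cheek_a, cheek_b, core_a, core_b, handle below 0.02 m/s); the robot touches nothing.
It fails at once if tape measure pushed more than 20 mm from where it lay (distance of tape_measure from where it was at the start of the episode above 0.02 m).
It also fails if it takes over 115 s, if anything falls off the work surface, if the arm or the gripper's body presses on something with over 40 N, if the wrist force passes 120 N, or if a joint passes its speed limit or range.

## Working session

There is one attempt and no reset: what is moved stays moved. The work goes in short steps, Python scripts to look and compute and a shell command to move; the robot and the scene stay as the last step left them, time stands still between calls to the robot, and variables do not carry over. Pictures are saved under pics/ and viewed, about 12 in all and at most 16, crops included, and the job is handed in when it is done.

```bash
ls; mkdir -p pics
python3 - <<'E'
from rig import *
import cv2,json
print(get_state(),grip_depth)
for n in("scene","top","wrist"):
    print(n,camera_info(n))
for n in("scene","top"):
    cv2.imwrite(f"pics/{n}0.png",cv2.cvtColor(get_image(n),cv2.COLOR_RGB2BGR))
E
```

```text
pics
{'time': 0.0, 'joint_positions': array([ 1.08834395e+00,  9.18332946e-02,  1.23188214e+00,  3.17392750e-05,
        1.81977006e+00, -5.66960357e-02]), 'dq': array([ 4.60523435e-04, -4.39906475e-05,  3.29788545e-04, -2.21581006e-03,
       -2.07325924e-04,  1.48631902e-06]), 'joint_efforts': array([ 1.16757215e-03, -4.46452081e+01, -4.06448901e+01,  6.96839578e-02,
        2.94202601e-02, -1.73817616e-04]), 'position': array([0.24766111, 0.5461841 , 0.22152429]), 'orientation': array([ 0.69095674,  0.14874834,  0.69133416, -0.15003265]), 'wrist_force': array([-0.78927601, -0.93488824,  0.51860016]), 'torque': array([-0.00102341, -0.01253055, -0.01922815]), 'gripper_width': 0.08782954743917334} -0.0187
scene {'vertical_fov': 50.581866746153935, 'cx': 288.1146789462818, 'cy': 211.3431854700813, 'cam_to_world': array([[ 0.76419052, -0.36749687,  0.53005556, -0.28175002],
       [-0.64478911, -0.45581648,  0.61357831, -0.94219663],
       [ 0.01611995, -0.81066478, -0.58528861,  0.96290269],
       [ 0.        ,  0.        ,  0.        ,  1.        ]])}
top {'vertical_fov': 47.982316
[... 166 characters left out ...]
   [-9.99998477e-01, -1.73857526e-03,  1.51396219e-04,
         9.14831122e-03],
       [ 1.79230335e-04, -1.88607935e-01, -9.82052450e-01,
         1.43627097e+00],
       [ 0.00000000e+00,  0.00000000e+00,  0.00000000e+00,
         1.00000000e+00]])}
wrist {'vertical_fov': 65.37780186461207, 'cx': 282.54574456264703, 'cy': 211.19885273080178, 'hand_eye': array([[-1.12949062e-03, -2.73385492e-01,  9.61903892e-01,
        -1.62345531e-01],
       [ 9.99997972e-01, -1.91287686e-03,  6.30557328e-04,
         6.71581260e-04],
       [ 1.66761847e-03,  9.61902653e-01,  2.73387098e-01,
        -7.52058295e-02],
       [ 0.00000000e+00,  0.00000000e+00,  0.00000000e+00,
         1.00000000e+00]])}
```

View pics/top0.png

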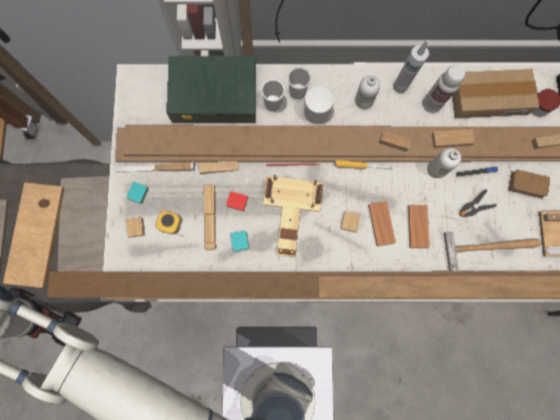

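View pics/scene0.png

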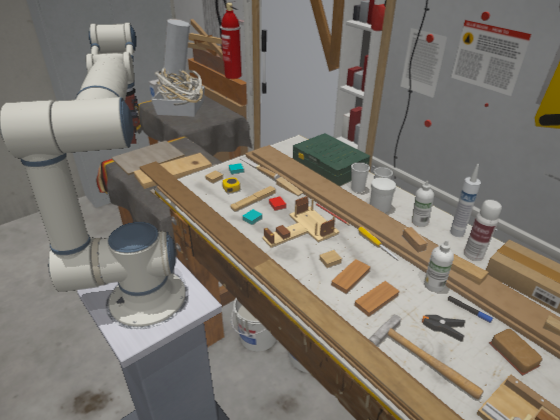

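Top view: cheeks at (382,223) and (419,226). Pale core-like blocks lie at (351,221) and (134,227). Look-alikes to avoid are turquoise (137,192) and (240,241), and red (237,201); the tan blocks on the back beam at (396,140) and (454,138) are also not parts. The handle is at (209,217), the tape at (168,222), and the jig head at (293,194) with its stop near (287,250).

```bash
cat > h.py <<'E'
import numpy as np,cv2
from rig import *
from scipy.spatial.transform import Rotation as R
def Rt(s):
    q=s["orientation"]; return R.from_quat([q[1],q[2],q[3],q[0]])
def T(s):
    M=np.eye(4);M[:3,:3]=Rt(s).as_matrix();M[:3,3]=s["position"];return M
def cam(n,s=None):
    c=camera_info(n);f=210/np.tan(np.radians(c["vertical_fov"]/2))
    M=c["cam_to_world"] if n!="wrist" else T(s)@c["hand_eye"]
    return f,c["cx"],c["cy"],np.array(M)
def ray(C,uv,z):
    f,cx,cy,M=C; uv=np.atleast_2d(uv).astype(float)
    d=np.c_[(uv[:,0]-cx)/f,(uv[:,1]-cy)/f,np.ones(len(uv))]@M[:3,:3].T
    o=M[:3,3]; return o+d*((z-o[2])/d[:,2])[:,None]
def proj(C,P):
    f,cx,cy,M=C; p=(np.atleast_2d(P)-M[:3,3])@M[:3,:3]
    return np.c_[f*p[:,0]/p[:,2]+cx,f*p[:,1]/p[:,2]+cy]
def snap(name,n="wrist"):
    s=get_state(); im=cv2.cvtColor(get_image(n),cv2.COLOR_RGB2BGR)
    cv2.imwrite(f"pics/{name}.png",im); np.save(f"pics/{name}.npy",T(s)); return cam(n,s),im,s
def load(name):
    c=camera_info("wrist");f=210/np.tan(np.radians(c["vertical_fov"]/2))
    return (f,c["cx"],c["cy"],np.load(f"pics/{name}.npy")@c["hand_eye"]),cv2.imread(f"pics/{name}.png")
def move(xyz,yaw):
    """dp (mm, tool axes), twist (deg) to tool-down with jaw (y) axis at world angle yaw (mod 180)"""
    s=get_state();r=Rt(s)
    x=np.array([0,0,-1.]);best=None
    for k in(0,np.pi):
        y=np.array([np.cos(yaw+k),np.sin(yaw+k),0]);t=R.from_matrix(np.c_[x,y,np.cross(x,y)])
        tw=np.degrees((r.inv()*t).as_rotvec())
        if best is None or np.linalg.norm(tw)<np.linalg.norm(best):best=tw
    d=r.inv().apply(np.array(xyz)-s["position"])*1000
    print("dp",d.round(1),"twist",best.round(2),"| pos",s["position"].round(4),"t",round(s["time"],2),"w",round(s["gripper_width"]*1000,1),"F",s["wrist_force"].round(1))
E
python3 - <<'E'
from h import *
C=cam("top")
for n,u,z in [("cheekL",(382,223),.02),("cheekR",(419,226),.02),("coreR",(351,221),.02),("coreL",(134,227),.02),("handle",(209,217),.02),("tape",(168,222),.03),("jighead",(293,194),.012),("stop",(287,252),.04),("fbeamtop",(300,272),0),("bbeam",(300,160),0),("pole",(300,125),0)]:
    print(n,ray(C,u,z).round(3))
s=get_state(); print(Rt(s).as_matrix().round(3)); W=cam("wrist",s); print(ray(W,[(0,0),(559,0),(280,210),(0,419),(559,419)],0).round(3))
E
```

```text
cheekL [[ 0.516 -0.317  0.02 ]]
cheekR [[ 0.507 -0.429  0.02 ]]
coreR [[ 0.522 -0.223  0.02 ]]
coreL [[0.502 0.436 0.02 ]]
handle [[0.533 0.209 0.02 ]]
tape [[0.516 0.331 0.03 ]]
jighead [[ 0.608 -0.048  0.012]]
stop [[ 0.425 -0.028  0.04 ]]
fbeamtop [[ 0.369 -0.068  0.   ]]
bbeam [[ 0.721 -0.071  0.   ]]
pole [[ 0.837 -0.072  0.   ]]
[[-0.001  0.413  0.911]
 [-0.002  0.911 -0.413]
 [-1.    -0.002 -0.   ]]
[[-0.048  0.361  0.   ]
 [ 0.191  0.886  0.   ]
 [ 0.276  0.53   0.   ]
 [ 0.397  0.016  0.   ]
 [ 0.742  0.774  0.   ]]
```

Run:
```python
from h import *
move([.46,.28,.29],np.pi/2)
```

```text
dp [ -68.1 -154.9  303.3] twist [-24.4   -0.03   0.1 ] | pos [0.2477 0.5462 0.2216] t 0.1 w 87.5 F [-0.2  0.4 -0.4]
```

```bash
python3 -m crank '{"dp":[[-8,-19,38],[-8,-19,38],[-9,-19,38],[-9,-19,38],[-9,-20,38],[-9,-20,38],[-8,-19,38],[-8,-20,37]],"twist":[[0,0,0],[0,0,0],[0,0,0],[0,0,0],[0,0,0],[0,0,0],[0,0,0],[0,0,0]],"hand":[87,87,87,87,87,87,87,87]}'
python3 -m crank '{"dp":[[0,0,0],[0,0,0],[0,0,0],[0,0,0],[0,0,0]],"twist":[[-6.1,0,0],[-6.1,0,0],[-6.1,0,0],[-6.1,0,0],[0,0,0]],"hand":[87,87,87,87,87]}'
python3 - <<'E'
from h import *
C,im,s=snap("w1"); move([.46,-.2,.29],np.pi/2)
E
```

```text
time: 0.77
position: [0.4522, 0.2889, 0.288]
orientation: [0.691, 0.149, 0.691, -0.149]
wrist_force: [0.6, -0.4, 0.2]
gripper_width: 0.0868
time: 1.18
position: [0.4514, 0.2904, 0.2874]
orientation: [0.707, -0.001, 0.707, 0.001]
wrist_force: [0.0, -0.5, 0.2]
gripper_width: 0.0869
dp [  -2.4 -490.5    9.7] twist [-0.12 -0.04  0.02] | pos [0.4513 0.2906 0.2874] t 1.23 w 86.9 F [-0.2 -0.3 -0.5]
```

View pics/w1.png

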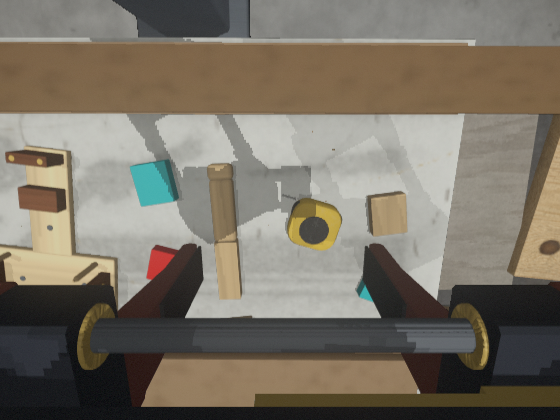

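w1: handle from (221,170, rounded butt) to (230,298, sharp head). The pale core is at (388,214) and the tape at (314,225). Turquoise (154,183) and red (165,265) are left alone.

```bash
Z='[[0,0,0],[0,0,0],[0,0,0],[0,0,0],[0,0,0],[0,0,0]]'
python3 -m crank '{"dp":[[0,-41,0],[0,-41,0],[0,-41,0],[0,-41,0],[0,-41,0],[0,-41,0]],"twist":[[0,0,0],[0,0,0],[0,0,0],[0,0,0],[0,0,0],[0,0,0]],"hand":[87,87,87,87,87,87]}'
python3 -m crank '{"dp":[[0,-41,0],[0,-41,0],[0,-41,0],[0,-41,0],[0,-41,0],[0,-41,0],[0,0,0]],"twist":[[0,0,0],[0,0,0],[0,0,0],[0,0,0],[0,0,0],[0,0,0],[0,0,0]],"hand":[87,87,87,87,87,87,87]}'
python3 - <<'E'
from h import *
C,im,s=snap("w2"); move([.5,-.04,.29],np.pi/2)
E
```

```text
time: 1.73
position: [0.4508, 0.0431, 0.2878]
orientation: [0.707, 0.001, 0.707, -0.001]
wrist_force: [0.4, -0.4, 0.4]
gripper_width: 0.0873
time: 2.32
position: [0.4503, -0.2072, 0.2863]
orientation: [0.706, 0.003, 0.708, -0.004]
wrist_force: [1.2, -0.4, -0.1]
gripper_width: 0.0873
dp [ -3.4 164.7  47.9] twist [-0.5  -0.13 -0.03] | pos [ 0.4507 -0.2043  0.2866] t 2.37 w 87.1 F [ 0.3  0.3 -0.5]
```

View pics/w2.png

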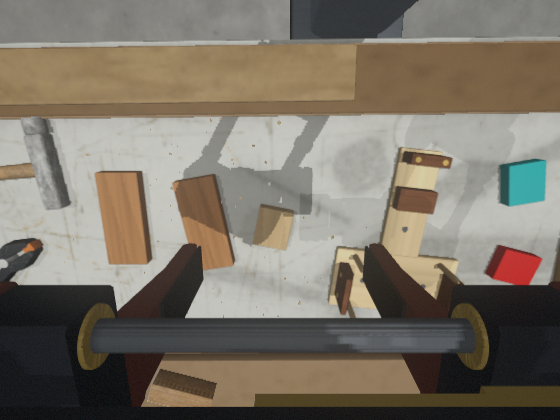

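w2: cheeks at (123,218) and (204,222), core at (273,228), jig running from its stop (427,159) to the head board (395,280). Next, a look over the jig head.

```bash
python3 -m crank '{"dp":[[-3,33,20],[0,33,20],[0,33,20],[0,33,20],[0,33,20],[0,0,0]],"twist":[[0,0,0],[0,0,0],[0,0,0],[0,0,0],[0,0,0],[0,0,0]],"hand":[87,87,87,87,87,87]}'
python3 - <<'E'
from h import *
C,im,s=snap("w3")
for k,(lo,hi) in {}.items(): pass
def objs(name,lo,hi,z,amin=600,amax=9000,rows=(115,300)):
    C,im=load(name);h=cv2.cvtColor(im,cv2.COLOR_BGR2HSV);m=cv2.inRange(h,lo,hi)
    m[:rows[0]]=0;m[rows[1]:]=0;m=cv2.morphologyEx(m,cv2.MORPH_OPEN,np.ones((3,3)))
    for c in cv2.findContours(m,cv2.RETR_EXTERNAL,cv2.CHAIN_APPROX_NONE)[0]:
        if not amin<cv2.contourArea(c)<amax: continue
        P=ray(C,c[:,0,:],z)[:,:2]
        (x,y),(w,hh),a=cv2.minAreaRect((P*1000).astype(np.float32))
        print(name,"px",c[:,0].mean(0).round(),"xy",round(x,1),round(y,1),"size",round(w,1),round(hh,1),"ang",round(a,1))
for n in("w1","w2"):
    objs(n,(5,60,60),(28,255,255),.02)
for n,p in(("w1",(388,214)),("w1",(228,250)),("w2",(123,218)),("w2",(204,222)),("w2",(273,228)),("w1",(180,320)),("w1",(100,270))):
    print(n,p,cv2.cvtColor(load(n)[1],cv2.COLOR_BGR2HSV)[p[1],p[0]])
E
```

```text
time: 2.87
position: [0.5531, -0.0292, 0.2897]
orientation: [0.707, -0.001, 0.707, 0.003]
wrist_force: [0.3, -1.4, 0.4]
gripper_width: 0.0867
w1 px [314. 224.] xy 517.8 334.6 size 71.1 68.9 ang 73.4
w1 px [387. 213.] xy 502.1 434.8 size 59.0 51.0 ang 7.7
w1 px [225. 231.] xy 533.2 211.5 size 198.4 33.7 ang 2.0
w1 px [ 54. 230.] xy 517.8 -17.4 size 166.4 208.0 ang 80.3
w1 px [543. 205.] xy 494.3 631.5 size 237.8 71.6 ang 13.1
w2 px [349. 276.] xy 591.2 -109.0 size 62.2 82.1 ang 89.3
w2 px [273. 227.] xy 519.3 -220.4 size 47.1 59.1 ang 77.3
w2 px [192. 240.] xy 530.3 -352.4 size 153.4 139.0 ang 8.8
w2 px [124. 216.] xy 504.9 -424.1 size 62.6 131.7 ang 89.3
w2 px [418. 227.] xy 525.0 -29.1 size 227.9 119.8 ang 10.9
w1 (388, 214) [ 19  87 168]
w1 (228, 250) [ 19  85 192]
w2 (123, 218) [ 14 122 171]
w2 (204, 222) [ 14 121 120]
w2 (273, 228) [ 18  88 128]
w1 (180, 320) [135  10  49]
w1 (100, 270) [ 21  69 212]
```

View pics/w3.png

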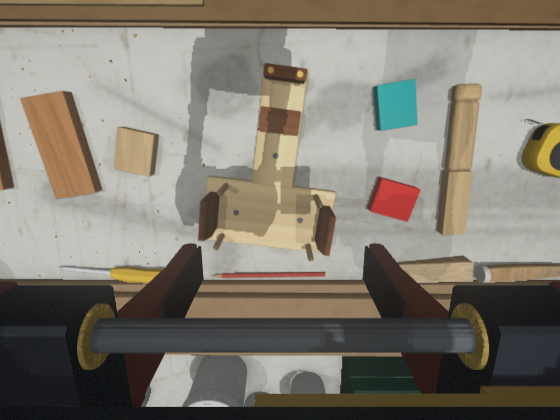

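Run:
```python
from h import *
im=load("w3")[1][165:265,190:350]
cv2.imwrite("pics/c3.png",cv2.resize(im,None,fx=5,fy=5,interpolation=cv2.INTER_CUBIC))
```

```text
(no output)
```

View pics/c3.png

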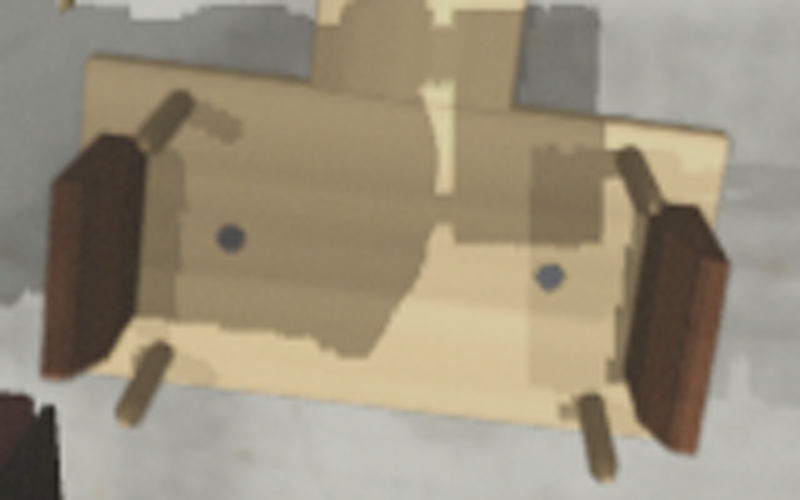

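```bash
cat >> h.py <<'E'
def fit2d(L,W):
    """rigid 2D: W ~ Rot(a) L + t"""
    L=np.array(L,float);W=np.array(W,float);l=L-L.mean(0);w=W-W.mean(0)
    a=np.arctan2((l[:,0]*w[:,1]-l[:,1]*w[:,0]).sum(),(l*w).sum())
    r=np.array([[np.cos(a),-np.sin(a)],[np.sin(a),np.cos(a)]]);t=W.mean(0)-r@L.mean(0)
    return a,t,W-(L@r.T+t)
E
python3 - <<'E'
from h import *
C,_=load("w3")
# image right=+y, down=+x; jig -x is up
L=[(-36.5,-62),(-36.5,62),(36.5,-62),(36.5,62)]
b=np.array([(177,108),(632,164),(158,356),(593,407)])/5+[190,165]
t=np.array([(147,143),(655,206),(129,415),(603,470)])/5+[190,165]
f=np.array([(130,310),(143,175),(630,372),(655,235)])
for p,z in((b,.012),(t,.065),(t,.060),(t,.077)):
    W=ray(C,p,z)[:,:2]*1000; a,tt,r=fit2d(L,W); print(z,np.degrees(a).round(2),tt.round(1),r.round(1).tolist())
E
```

```text
0.012 -7.01 [612.2 -47.2] [[0.0, -1.0], [0.3, 0.9], [-0.3, -0.7], [-0.1, 0.9]]
0.065 -7.23 [609.2 -46.7] [[1.1, -0.2], [0.9, 0.4], [-0.7, 1.0], [-1.3, -1.3]]
0.06 -7.23 [610.8 -47. ] [[0.5, -0.9], [0.6, 1.3], [-0.3, 0.2], [-0.8, -0.5]]
0.077 -7.23 [605.1 -46.2] [[2.4, 1.6], [1.8, -1.7], [-1.5, 3.0], [-2.7, -3.0]]
```

```bash
cat >> h.py <<'E'
def objs(name,z,lo=(5,60,60),hi=(28,255,255),amin=600,amax=12000,rows=(30,250)):
    C,im=load(name);h=cv2.cvtColor(im,cv2.COLOR_BGR2HSV);m=cv2.inRange(h,lo,hi)
    m[:rows[0]]=0;m[rows[1]:]=0;m=cv2.morphologyEx(m,cv2.MORPH_OPEN,np.ones((3,3)))
    for c in cv2.findContours(m,cv2.RETR_EXTERNAL,cv2.CHAIN_APPROX_NONE)[0]:
        if not amin<cv2.contourArea(c)<amax: continue
        for zz in (z,0):
            P=ray(C,c[:,0,:],zz)[:,:2]
            (x,y),(w,hh),a=cv2.minAreaRect((P*1000).astype(np.float32))
            print(name,"z",zz,"px",c[:,0].mean(0).round(),"xy",round(x,1),round(y,1),"size",round(w,1),round(hh,1),"ang",round(a,1))
E
python3 - <<'E'
from h import *
objs("w3",.02)
E
```

```text
w3 z 0.02 px [135. 151.] xy 520.7 -219.1 size 52.3 56.6 ang 77.6
w3 z 0 px [135. 151.] xy 522.6 -227.8 size 54.7 59.2 ang 77.6
w3 z 0.02 px [544. 151.] xy 521.5 310.8 size 74.8 47.8 ang 13.2
w3 z 0 px [544. 151.] xy 523.5 326.6 size 78.3 50.0 ang 13.2
w3 z 0.02 px [ 61. 144.] xy 514.3 -312.5 size 131.1 65.4 ang 9.2
w3 z 0 px [ 61. 144.] xy 516.0 -325.6 size 137.2 68.5 ang 9.2
w3 z 0.02 px [459. 159.] xy 535.1 204.6 size 197.8 39.6 ang 2.1
w3 z 0 px [459. 159.] xy 537.7 215.5 size 207.0 41.4 ang 2.1
```

Run:
```python
from h import *
move([.5145,-.317,.11],np.radians(99.2))
```

```text
dp [ 179.7 -285.3  -38.5] twist [-8.95 -0.09 -0.07] | pos [ 0.5521 -0.0317  0.29  ] t 2.92 w 86.9 F [-0.6 -0.6 -0.4]
```

```bash
python3 -m crank '{"dp":[[18,-36,-5],[22,-36,-5],[23,-36,-5],[23,-36,-5],[23,-36,-5],[23,-36,-5],[23,-36,-5],[23,-34,-4]],"twist":[[0,0,0],[0,0,0],[0,0,0],[0,0,0],[0,0,0],[0,0,0],[0,0,0],[0,0,0]],"hand":[87,87,87,87,87,87,87,87]}' >/dev/null
python3 -m crank '{"dp":[[0,0,0],[0,0,0],[0,0,0]],"twist":[[-4.5,0,0],[-4.5,0,0],[0,0,0]],"hand":[87,87,87]}'
python3 - <<'E'
from h import *
snap("w4")
move([.5145,-.317,.004],np.radians(99.2))
E
```

```text
time: 3.83
position: [0.5123, -0.3163, 0.1163]
orientation: [0.705, -0.055, 0.705, 0.056]
wrist_force: [-1.0, 0.2, -0.5]
gripper_width: 0.087
dp [113.1  -1.3   1.5] twist [-0.39 -0.01 -0.01] | pos [ 0.5128 -0.316   0.1171] t 3.88 w 86.9 F [-0.8  0.7  0.2]
```

View pics/w4.png

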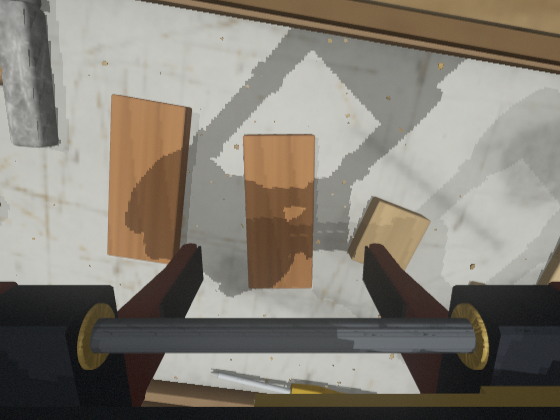

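w4: the cheek spans (244,135) to (312,288), square between the fingers. The core at (390,232) is nearby, so I open to only 74 mm.

```bash
python3 - <<'E'
from h import *
C,_=load("w4");W=ray(C,[(244,134),(314,135),(312,288),(248,288)],.02);print(W.round(4).tolist(),W.mean(0))
E
python3 -m crank '{"dp":[[30,0,1],[38,-1,0],[28,0,0],[16,0,0],[0,0,0]],"twist":[[0,0,0],[0,0,0],[0,0,0],[0,0,0],[0,0,0]],"hand":[74,74,74,74,74]}'
```

```text
[[0.4545, -0.3544, 0.02], [0.4469, -0.301, 0.02], [0.5765, -0.279, 0.02], [0.5851, -0.3347, 0.02]] [ 0.51573964 -0.31726353  0.02      ]
time: 4.3
position: [0.5136, -0.3155, 0.0027]
orientation: [0.704, -0.054, 0.706, 0.055]
wrist_force: [-0.3, -0.3, -0.1]
gripper_width: 0.0741
```

```bash
python3 -m crank '{"dp":[[-1,0,2],[0,0,0],[0,0,0],[0,0,0],[0,0,0],[0,0,0],[-20,0,0],[-38,0,0]],"twist":[[0,0,0],[0,0,0],[0,0,0],[0,0,0],[0,0,0],[0,0,0],[0,0,0],[0,0,0]],"hand":[74,50,50,50,50,50,50,50]}' 25
python3 -m crank '{"dp":[[-38,0,0],[-20,0,0],[0,0,0]],"twist":[[0,0,0],[0,0,0],[0,0,0]],"hand":[50,50,50]}'
python3 - <<'E'
from h import *
move([.611,-.047,.14],np.radians(-7.1))
print(get_state()["joint_positions"].round(2))
E
```

```text
time: 4.97
position: [0.5132, -0.3144, 0.0581]
orientation: [0.702, -0.053, 0.708, 0.058]
wrist_force: [0.4, -0.8, -2.2]
gripper_width: 0.0558
time: 5.22
position: [0.5184, -0.3179, 0.1286]
orientation: [0.708, -0.058, 0.702, 0.053]
wrist_force: [0.4, -0.6, 0.4]
gripper_width: 0.0558
dp [-12.2 253.  133.9] twist [-73.91   0.1    0.59] | pos [ 0.5184 -0.3179  0.1286] t 5.22 w 55.8 F [ 0.4 -0.6  0.4]
[-0.61  0.11  1.38  0.    1.64 -2.33]
```

```bash
python3 -m crank '{"dp":[[-2,36,19],[-2,36,19],[-2,36,19],[-2,36,19],[-2,36,19],[-2,36,19],[0,37,20]],"twist":[[0,0,0],[0,0,0],[0,0,0],[0,0,0],[0,0,0],[0,0,0],[0,0,0]],"hand":[50,50,50,50,50,50,50]}' >/dev/null
python3 -m crank '{"dp":[[0,0,0],[0,0,0],[0,0,0],[0,0,0],[0,0,0],[0,0,0],[0,0,0]],"twist":[[7.1,0,0],[7.1,0,0],[7.1,0,0],[7.1,0,0],[7.1,0,0],[7.1,0,0],[7.1,0,0]],"hand":[50,50,50,50,50,50,50]}' >/dev/null
python3 -m crank '{"dp":[[0,0,0],[0,0,0],[0,0,0],[0,0,0],[0,0,0],[0,0,0],[0,0,0],[0,0,0]],"twist":[[7.1,0,0],[7.1,0,0],[7.1,0,0],[7.1,0,0],[7.1,0,0],[7.1,0,0],[7.1,0,0],[7,0,0]],"hand":[50,50,50,50,50,50,50,50]}' >/dev/null
python3 -m crank '{"dp":[[0,0,0],[0,0,0]],"twist":[[0,0,0],[0,0,0]],"hand":[50,50]}'
python3 - <<'E'
from h import *
snap("w5")
move([.611,-.047,.10],np.radians(-7.1))
E
```

```text
time: 7.22
position: [0.6083, -0.0459, 0.1319]
orientation: [-0.467, -0.53, -0.468, 0.531]
wrist_force: [-0.6, -0.1, -1.6]
gripper_width: 0.056
dp [32.3  2.7  0.7] twist [-0.08 -0.    0.13] | pos [ 0.6084 -0.0459  0.1323] t 7.27 w 55.7 F [-0.6 -0.2 -2.5]
```

View pics/w5.png

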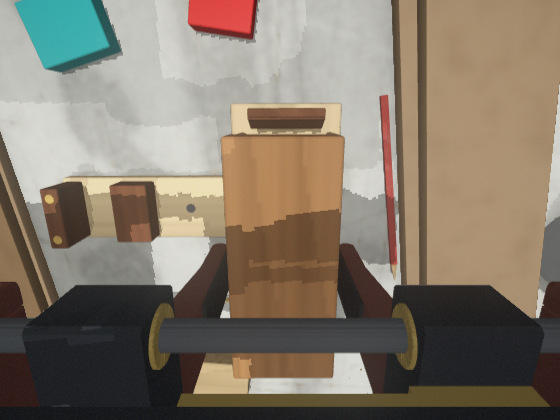

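Run:
```python
from h import *
C,im=load("w5");s=get_state();zt=s["position"][2]+.0163
W=ray(C,[(223,137),(343,137)],zt)
Rr=Rt(s)
print("cheek end in tool mm",(Rr.inv().apply(W-s["position"])*1000).round(1))
def injig(P,o=(611,-47),a=np.radians(-7.1)):
    P=np.atleast_2d(P)[:,:2]*1000-o;return np.c_[P@[np.cos(a),np.sin(a)],P@[-np.sin(a),np.cos(a)]].round(1)
print("board corners",injig(ray(C,[(231,104),(341,104)],.012)).tolist())
print("fence top",injig(ray(C,[(248,109),(325,109)],.068)).tolist(),"stop dowels",injig(ray(C,[(49,199),(57,240)],.046)).tolist())
print("rest top",injig(ray(C,[(112,184),(155,184),(113,210),(155,210)],.032)).tolist(), "board edge y",injig(ray(C,[(200,177),(200,237)],.012)).tolist())
C3,_=load("w3")
print("w3 board corners",injig(ray(C3,np.array([(92,57),(728,135)])/5+[190,165],.012)).tolist())
```

```text
cheek end in tool mm [[-16.2 -26.  -68. ]
 [-16.4  26.1 -67.9]]
board corners [[-45.4, 88.0], [44.9, 87.7]]
fence top [[-25.7, 82.5], [25.1, 82.3]] stop dowels [[-185.8, 16.4], [-186.1, -17.8]]
rest top [[-142.2, 25.5], [-107.1, 25.4], [-144.6, 3.5], [-109.5, 3.4]] board edge y [[-75.2, 27.6], [-79.2, -28.0]]
w3 board corners [[-47.3, -88.6], [-47.9, 86.2]]
```

```bash
python3 -m crank '{"dp":[[0,2,2],[20,0.5,0],[30,0,0],[20,0,0],[10,0,0],[0,0,0]],"twist":[[0,0,0],[0,0,0],[0,0,0],[0,0,0],[0,0,0],[0,0,0]],"hand":[50,50,50,50,50,50]}'
python3 - <<'E'
from h import *
move([.611,-.0487,.0165],np.radians(-7.1))
E
```

```text
time: 7.77
position: [0.6094, -0.0482, 0.0504]
orientation: [-0.465, -0.53, -0.469, 0.532]
wrist_force: [-0.1, 0.0, -1.1]
gripper_width: 0.0558
dp [33.8  1.8  0.3] twist [-0.23  0.    0.33] | pos [ 0.6094 -0.0482  0.0504] t 7.77 w 55.8 F [-0.1  0.  -1.1]
```

```bash
python3 -m crank '{"dp":[[8,1,0],[8,0.5,0],[8,0,0],[6,0,0],[4,0,0],[0,0,0]],"twist":[[0,0,0],[0,0,0],[0,0,0],[0,0,0],[0,0,0],[0,0,0]],"hand":[50,50,50,50,50,50]}'
python3 - <<'E'
from h import *
move([.611,-.0487,.0165],np.radians(-7.1))
E
```

```text
time: 8.27
position: [0.6127, -0.0485, 0.0196]
orientation: [-0.467, -0.531, -0.467, 0.531]
wrist_force: [-0.7, -0.2, -0.5]
gripper_width: 0.0559
dp [ 3.1 -1.6  0.4] twist [-0.29  0.    0.01] | pos [ 0.6127 -0.0485  0.0196] t 8.27 w 55.9 F [-0.7 -0.2 -0.5]
```

```bash
python3 -m crank '{"dp":[[2,-1,0],[2,0,0],[0,0,0]],"twist":[[0,0,0],[0,0,0],[0,0,0]],"hand":[50,50,50]}'
python3 -m crank '{"dp":[[0,0,0],[0,0,0],[0,0,0],[-15,0,0],[-35,0,0],[-40,0,0],[-30,0,0],[-10,0,0]],"twist":[[0,0,0],[0,0,0],[0,0,0],[0,0,0],[0,0,0],[0,0,0],[0,0,0],[0,0,0]],"hand":[70,75,75,75,75,75,75,75]}'
python3 - <<'E'
from h import *
# next: core at right (-y)
move([.5205,-.222,.15],np.radians(77.4)); print(get_state()["joint_positions"].round(2))
E
```

```text
time: 8.52
position: [0.6125, -0.0485, 0.0191]
orientation: [0.467, 0.532, 0.466, -0.531]
wrist_force: [-3.9, 0.9, 10.5]
gripper_width: 0.0559
time: 9.18
position: [0.6137, -0.0486, 0.1523]
orientation: [0.469, 0.533, 0.464, -0.529]
wrist_force: [-0.3, -0.4, 0.8]
gripper_width: 0.0749
dp [  1.7 -70.1 183.9] twist [-84.79   0.37  -0.4 ] | pos [ 0.6137 -0.0486  0.1523] t 9.18 w 74.9 F [-0.3 -0.4  0.8]
[-0.13  0.12  1.32  0.    1.69 -0.01]
```

Run:
```python
from h import *
move([.5207,-.221,.10],np.radians(-12.6))
```

```text
dp [ 51.7 -70.5 182.9] twist [ 5.21 -0.02 -0.49] | pos [ 0.6137 -0.0486  0.1523] t 9.18 w 74.9 F [-0.3 -0.4  0.8]
```

```bash
python3 -m crank '{"dp":[[0,-12,36],[10,-15,37],[13,-15,37],[14,-15,37],[14,-14,36],[0,0,0],[0,0,0]],"twist":[[0,0,0],[0,0,0],[0,0,0],[0,0,0],[0,0,0],[5.2,0,0],[0,0,0]],"hand":[80,80,80,80,80,80,80]}'
python3 - <<'E'
from h import *
snap("w6")
objs("w6",.02,rows=(60,290),amax=60000)
move([.5207,-.221,.004],np.radians(-12.6))
E
```

```text
time: 9.77
position: [0.5162, -0.2213, 0.0927]
orientation: [-0.439, -0.553, -0.441, 0.554]
wrist_force: [-0.5, -0.4, 0.5]
gripper_width: 0.0802
w6 z 0.02 px [291. 218.] xy 522.3 -219.6 size 50.7 55.4 ang 77.8
w6 z 0 px [291. 218.] xy 521.3 -225.8 size 55.0 60.1 ang 77.8
w6 z 0.02 px [540. 173.] xy 700.4 -235.5 size 173.6 35.5 ang 89.8
w6 z 0 px [540. 173.] xy 714.6 -242.9 size 188.3 38.6 ang 89.8
w6 z 0.02 px [368.  70.] xy 597.2 -132.2 size 15.5 88.9 ang 76.9
w6 z 0 px [368.  70.] xy 602.6 -130.9 size 16.8 96.4 ang 76.9
w6 z 0.02 px [ 48. 182.] xy 348.5 -152.2 size 167.9 100.6 ang 79.5
w6 z 0 px [ 48. 182.] xy 332.7 -152.5 size 182.2 109.2 ang 79.5
dp [89.8  3.6 -0. ] twist [-0.05 -0.05  0.11] | pos [ 0.5173 -0.2203  0.0938] t 9.82 w 80.2 F [0.1 0.7 0.3]
```

View pics/w6.png

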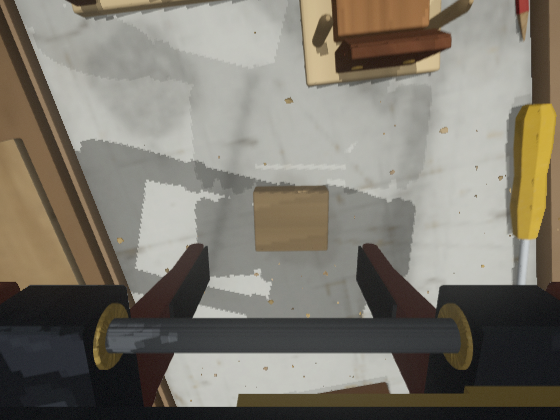

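w6: the pale core (254–328, 187–250) is square to the jaws, and the first cheek is seated between the pins at the top right. Now I grasp the core.

```bash
python3 -m crank '{"dp":[[20,3,0],[30,1,0],[25,0,0],[13,0,0],[0,0,0],[0,0,0]],"twist":[[0,0,0],[0,0,0],[0,0,0],[0,0,0],[0,0,0],[0,0,0]],"hand":[80,80,80,80,80,50]}' 20
python3 -m crank '{"dp":[[0,0,0],[0,0,0],[0,0,0],[0,0,0],[-20,0,0],[-40,0,0],[-40,0,0],[-20,0,0]],"twist":[[0,0,0],[0,0,0],[0,0,0],[0,0,0],[0,0,0],[0,0,0],[0,0,0],[0,0,0]],"hand":[50,50,50,50,50,50,50,50]}'
python3 - <<'E'
from h import *
a=np.radians(-7.1);o=np.array([611,-47]);
def W(x,y):return (o+[x*np.cos(a)-y*np.sin(a),x*np.sin(a)+y*np.cos(a)])/1000
print(W(0,-42.5),W(0,42.5),W(-70,0),W(0,-60))
move([*W(0,-42.5),.15],a)
E
```

```text
time: 10.32
position: [0.5224, -0.2199, 0.0073]
orientation: [-0.442, -0.551, -0.443, 0.551]
wrist_force: [0.3, 0.1, 1.4]
gripper_width: 0.0762
time: 10.98
position: [0.5234, -0.2215, 0.1332]
orientation: [0.444, 0.553, 0.44, -0.551]
wrist_force: [-0.4, 0.1, 0.8]
gripper_width: 0.0559
[ 0.60574694 -0.08917411] [ 0.61625306 -0.00482589] [ 0.54153676 -0.0383479 ] [ 0.60358391 -0.10653992]
dp [ -16.7   51.6 -147.1] twist [-5.5   0.11 -0.38] | pos [ 0.5234 -0.2215  0.1332] t 10.98 w 55.9 F [-0.4  0.1  0.8]
```

```bash
python3 -m crank '{"dp":[[-5,12,-36],[-5,13,-37],[-4,13,-37],[-3,13,-37],[0,0,0],[0,0,0]],"twist":[[0,0,0],[0,0,0],[0,0,0],[0,0,0],[-5.5,0,0],[0,0,0]],"hand":[50,50,50,50,50,50]}'
python3 - <<'E'
from h import *
snap("w7")
move([.6057,-.0892,.06],np.radians(-7.1))
E
```

```text
time: 11.48
position: [0.6048, -0.0865, 0.1446]
orientation: [0.47, 0.528, 0.47, -0.528]
wrist_force: [0.3, -0.1, -0.4]
gripper_width: 0.0557
dp [84.4  1.7  1.1] twist [ 0.03  0.03 -0.  ] | pos [ 0.6042 -0.0878  0.1444] t 11.53 w 56.1 F [-0.5 -0.6 -0.2]
```

View pics/w7.png

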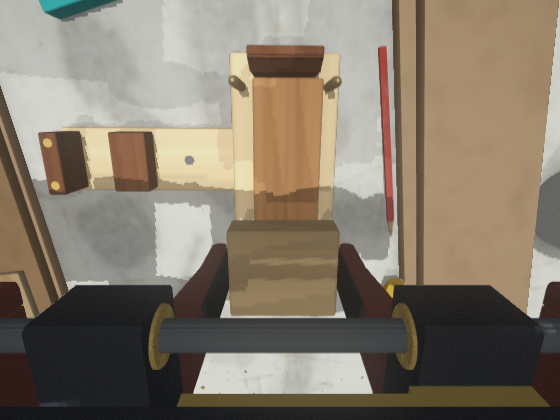

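```bash
cat >> h.py <<'E'
def injig(P,o=(611,-47),a=np.radians(-7.1)):
    P=np.atleast_2d(P)[:,:2]*1000-o;return np.c_[P@[np.cos(a),np.sin(a)],P@[-np.sin(a),np.cos(a)]].round(1)
E
python3 - <<'E'
from h import *
C,_=load("w7");s=get_state()
print("cheek +y end",injig(ray(C,[(253,78),(322,78)],.032)).tolist(),"edges",injig(ray(C,[(253,180),(322,180)],.032)).tolist())
print("core tool",(Rt(s).inv().apply(ray(C,[(229,229),(337,229)],s["position"][2]+.013)-s["position"])*1000).round(1).tolist())
print("board",injig(ray(C,[(230,55),(339,55)],.012)).tolist(),"boardedge y",injig(ray(C,[(200,128),(200,190)],.012)).tolist())
print("fence inner top",injig(ray(C,[(248,73),(324,73)],.05)).tolist())
E
```

```text
cheek +y end [[-25.1, 66.1], [28.9, 66.3]] edges [[-26.7, -14.8], [32.0, -14.5]]
core tool [[-13.0, -25.7, -25.7], [-13.0, 26.4, -25.9]]
board [[-45.4, 85.9], [44.5, 86.3]] boardedge y [[-73.9, 27.3], [-77.4, -28.0]]
fence inner top [[-27.2, 67.5], [28.2, 67.7]]
```

```bash
python3 -m crank '{"dp":[[15,1,3],[30,0,0],[25,0,0],[14,0,0],[0,0,0],[0,0,0]],"twist":[[0,0,0],[0,0,0],[0,0,0],[0,0,0],[0,0,0],[0,0,0]],"hand":[50,50,50,50,50,50]}'
python3 - <<'E'
from h import *
move([.606,-.0912,.038],np.radians(-7.1))
E
```

```text
time: 12.03
position: [0.6037, -0.0924, 0.0597]
orientation: [-0.467, -0.53, -0.468, 0.531]
wrist_force: [0.8, -0.1, 0.1]
gripper_width: 0.0557
dp [21.7  2.2 -1.5] twist [-0.14  0.01  0.09] | pos [ 0.6037 -0.0924  0.0597] t 12.03 w 55.7 F [ 0.8 -0.1  0.1]
```

```bash
python3 -m crank '{"dp":[[6,1.5,-1],[6,0,0],[5,0,0],[3,0,0],[2,0,0],[0,0,0]],"twist":[[0,0,0],[0,0,0],[0,0,0],[0,0,0],[0,0,0],[0,0,0]],"hand":[50,50,50,50,50,50]}'
python3 - <<'E'
from h import *
move([.606,-.0912,.038],np.radians(-7.1))
E
```

```text
time: 12.53
position: [0.6062, -0.0915, 0.0402]
orientation: [-0.469, -0.53, -0.467, 0.53]
wrist_force: [-4.4, -0.0, 8.4]
gripper_width: 0.0555
dp [ 2.2 -0.3 -0.2] twist [-0.02  0.07 -0.05] | pos [ 0.6062 -0.0915  0.0402] t 12.53 w 55.5 F [-4.4 -0.   8.4]
```

```bash
python3 -m crank '{"dp":[[0,0,0],[0,0,0],[0,0,0],[-10,0,0],[-30,0,0],[-40,0,0],[-30,0,0],[0,0,0]],"twist":[[0,0,0],[0,0,0],[0,0,0],[0,0,0],[0,0,0],[0,0,0],[0,0,0],[0,0,0]],"hand":[66,72,72,72,72,80,80,80]}'
python3 - <<'E'
from h import *
move([.5036,.436,.12],np.radians(7.7))
E
```

```text
time: 13.2
position: [0.6091, -0.0913, 0.1578]
orientation: [0.472, 0.533, 0.464, -0.527]
wrist_force: [-0.1, -0.1, 1.4]
gripper_width: 0.08
dp [  35.  -170.2 -510.3] twist [-14.79   0.15  -0.73] | pos [ 0.6091 -0.0913  0.1578] t 13.2 w 80.0 F [-0.1 -0.1  1.4]
```

```bash
python3 -m crank '{"dp":[[0,-12,-37],[0,-12,-37],[0,-12,-37],[0,-12,-37],[0,-12,-37],[0,-12,-37],[0,-12,-37]],"twist":[[0,0,0],[0,0,0],[0,0,0],[0,0,0],[0,0,0],[0,0,0],[0,0,0]],"hand":[80,80,80,80,80,80,80]}' >/dev/null
python3 -m crank '{"dp":[[5,-12,-36],[5,-12,-36],[5,-12,-36],[6,-13,-36],[6,-13,-36],[6,-13,-36],[2,-11,-35]],"twist":[[0,0,0],[0,0,0],[0,0,0],[0,0,0],[0,0,0],[0,0,0],[0,0,0]],"hand":[80,80,80,80,80,80,80]}' >/dev/null
python3 -m crank '{"dp":[[0,0,0],[0,0,0],[0,0,0],[0,0,0]],"twist":[[-7,0,0],[-7,0,0],[-0.8,0,0],[0,0,0]],"hand":[80,80,80,80]}'
python3 - <<'E'
from h import *
snap("w8")
objs("w8",.02,rows=(60,290),amax=60000)
move([.5036,.436,.006],np.radians(7.7))
E
```

```text
time: 14.7
position: [0.5004, 0.4364, 0.1131]
orientation: [0.532, 0.466, 0.532, -0.466]
wrist_force: [0.8, -0.4, -0.3]
gripper_width: 0.0798
w8 z 0.02 px [179. 270.] xy 422.1 379.3 size 55.5 15.0 ang 56.3
w8 z 0 px [179. 270.] xy 416.7 368.9 size 59.8 16.2 ang 56.3
w8 z 0.02 px [286. 212.] xy 503.4 439.2 size 55.7 49.8 ang 7.5
w8 z 0 px [286. 212.] xy 504.4 433.5 size 60.1 53.7 ang 7.5
w8 z 0.02 px [541. 229.] xy 721.2 454.8 size 47.2 111.0 ang 0.1
w8 z 0 px [541. 229.] xy 739.2 450.4 size 50.9 119.7 ang 0.1
w8 z 0.02 px [ 75. 171.] xy 334.5 441.2 size 190.7 88.9 ang 89.9
w8 z 0 px [ 75. 171.] xy 322.3 435.7 size 205.7 95.9 ang 89.9
dp [107.3   3.    0.5] twist [-0.21  0.01  0.  ] | pos [0.5006 0.4361 0.1133] t 14.75 w 80.2 F [ 1.  -0.8  0.2]
```

View pics/w8.png

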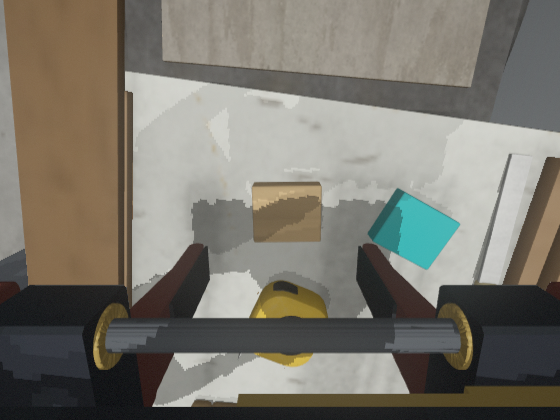

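w8: the pale core (252–321, 183–242) is square. The turquoise block (413,228) is clear with the jaws at 72 mm, and the tape (289,320) is clear of the fingers.

```bash
python3 -m crank '{"dp":[[20,2,-1.5],[35,1,0],[32,0,0],[16,0,0],[3,0,0],[0,0,0]],"twist":[[0,0,0],[0,0,0],[0,0,0],[0,0,0],[0,0,0],[0,0,0]],"hand":[72,72,72,72,72,50]}' 20
python3 -m crank '{"dp":[[0,0,0],[0,0,0],[0,0,0],[0,0,0],[-20,0,0],[-40,0,0],[-50,0,0],[-40,0,0]],"twist":[[0,0,0],[0,0,0],[0,0,0],[0,0,0],[0,0,0],[0,0,0],[0,0,0],[0,0,0]],"hand":[50,50,50,50,50,50,50,50]}'
python3 - <<'E'
from h import *
move([.6164,-.004,.15],np.radians(-7.1))
E
```

```text
time: 15.25
position: [0.5028, 0.4372, 0.0059]
orientation: [0.532, 0.465, 0.532, -0.467]
wrist_force: [-0.8, -0.4, 0.0]
gripper_width: 0.0683
time: 15.92
position: [0.5029, 0.4381, 0.1509]
orientation: [0.532, 0.465, 0.532, -0.465]
wrist_force: [0.5, 0.4, 0.1]
gripper_width: 0.0555
dp [  0.9  53.3 453.3] twist [1.48e+01 0.00e+00 1.00e-02] | pos [0.5029 0.4381 0.1509] t 15.92 w 55.5 F [0.5 0.4 0.1]
```

```bash
python3 -m crank '{"dp":[[0,4,37],[0,4,38],[0,4,38],[0,5,38],[0,5,38],[0,5,38]],"twist":[[0,0,0],[0,0,0],[0,0,0],[0,0,0],[0,0,0],[0,0,0]],"hand":[50,50,50,50,50,50]}' >/dev/null
python3 -m crank '{"dp":[[0,4,38],[0,4,38],[0,4,38],[0,5,38],[0,5,38],[0,4,36]],"twist":[[0,0,0],[0,0,0],[0,0,0],[0,0,0],[0,0,0],[0,0,0]],"hand":[50,50,50,50,50,50]}' >/dev/null
python3 -m crank '{"dp":[[0,0,0],[0,0,0],[0,0,0],[0,0,0]],"twist":[[7.1,0,0],[7.1,0,0],[0.6,0,0],[0,0,0]],"hand":[50,50,50,50]}'
python3 - <<'E'
from h import *
snap("w9")
move([.6162,-.0055,.06],np.radians(-7.1))
E
```

```text
time: 17.25
position: [0.6166, -0.0036, 0.1494]
orientation: [0.469, 0.53, 0.469, -0.529]
wrist_force: [-0.4, 0.1, -0.5]
gripper_width: 0.056
dp [89.3 -0.1  2.2] twist [ 0.23 -0.   -0.03] | pos [ 0.6165 -0.0033  0.1493] t 17.3 w 56.1 F [ 0.1  0.9 -0.5]
```

View pics/w9.png

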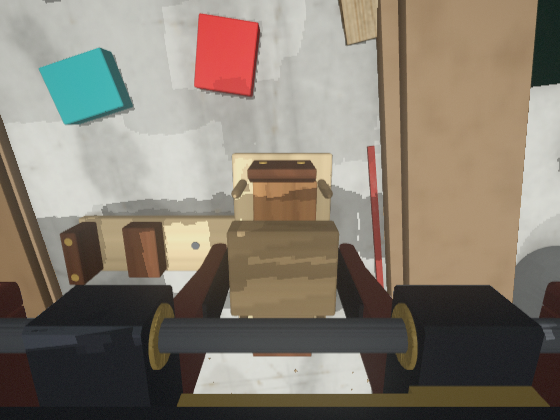

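```bash
python3 -m crank '{"dp":[[15,0,3],[30,0,0],[28,0,0],[16,0,0],[0,0,0],[0,0,0]],"twist":[[0,0,0],[0,0,0],[0,0,0],[0,0,0],[0,0,0],[0,0,0]],"hand":[50,50,50,50,50,50]}'
python3 - <<'E'
from h import *
move([.6166,-.0062,.040],np.radians(-7.1))
E
```

```text
time: 17.8
position: [0.6155, -0.0059, 0.0593]
orientation: [-0.468, -0.529, -0.469, 0.53]
wrist_force: [1.0, 0.6, 0.1]
gripper_width: 0.0556
dp [19.3  1.2  0.1] twist [0.17 0.   0.11] | pos [ 0.6155 -0.0059  0.0593] t 17.8 w 55.6 F [1.  0.6 0.1]
```

```bash
python3 -m crank '{"dp":[[6,0.5,0],[6,0,0],[5,0,0],[3,0,0],[2,0,0],[0,0,0]],"twist":[[0,0,0],[0,0,0],[0,0,0],[0,0,0],[0,0,0],[0,0,0]],"hand":[50,50,50,50,50,50]}'
python3 -m crank '{"dp":[[0,0,0],[0,0,0],[0,0,0],[-10,0,0],[-30,0,0],[-40,0,0],[-40,0,0],[0,0,0]],"twist":[[0,0,0],[0,0,0],[0,0,0],[0,0,0],[0,0,0],[0,0,0],[0,0,0],[0,0,0]],"hand":[66,72,72,72,72,60,60,60]}'
python3 - <<'E'
from h import *
move([.5332,.211,.15],np.radians(92)); print(get_state()["joint_positions"].round(2))
E
```

```text
time: 18.3
position: [0.6172, -0.0066, 0.0417]
orientation: [0.469, 0.531, 0.468, -0.529]
wrist_force: [-7.2, 0.4, 14.9]
gripper_width: 0.0556
time: 18.97
position: [0.6199, -0.0068, 0.169]
orientation: [0.472, 0.534, 0.464, -0.526]
wrist_force: [1.4, -0.1, 1.2]
gripper_width: 0.0602
dp [  17.5 -113.2 -205.4] twist [80.91 -0.64 -0.66] | pos [ 0.6199 -0.0068  0.169 ] t 18.97 w 60.2 F [ 1.4 -0.1  1.2]
[-0.07  0.13  1.29  0.    1.71  0.06]
```

```bash
python3 -m crank '{"dp":[[0,-18,-34],[0,-19,-34],[0,-19,-34],[0,-19,-34],[0,-19,-34],[0,-19,-35]],"twist":[[0,0,0],[0,0,0],[0,0,0],[0,0,0],[0,0,0],[0,0,0]],"hand":[60,60,60,60,60,60]}' >/dev/null
python3 -m crank '{"dp":[[0,0,0],[0,0,0],[0,0,0],[0,0,0],[0,0,0],[0,0,0]],"twist":[[7,0,0],[7,0,0],[7,0,0],[7,0,0],[7,0,0],[7,0,0]],"hand":[60,60,60,60,60,60]}' >/dev/null
python3 -m crank '{"dp":[[0,0,0],[0,0,0],[0,0,0],[0,0,0],[0,0,0],[0,0,0],[0,0,0],[0,0,0]],"twist":[[7,0,0],[7,0,0],[7,0,0],[7,0,0],[7,0,0],[3.9,0,0],[0,0,0],[0,0,0]],"hand":[60,60,60,60,60,60,60,60]}'
python3 - <<'E'
from h import *
snap("w10")
objs("w10",.019,rows=(30,290),amax=60000)
move([.5332,.211,.006],np.radians(-88))
E
```

```text
time: 20.63
position: [0.5299, 0.2108, 0.1581]
orientation: [0.013, 0.707, 0.013, -0.707]
wrist_force: [1.0, 1.3, 0.4]
gripper_width: 0.0599
w10 z 0.019 px [202. 269.] xy 454.1 289.0 size 20.8 67.2 ang 54.3
w10 z 0 px [202. 269.] xy 444.6 293.8 size 22.1 71.4 ang 54.3
w10 z 0.019 px [153. 207.] xy 517.3 335.3 size 73.5 72.0 ang 73.8
w10 z 0 px [153. 207.] xy 511.8 342.9 size 78.2 76.5 ang 73.8
w10 z 0.019 px [285. 183.] xy 536.2 210.4 size 195.7 31.7 ang 2.1
w10 z 0 px [285. 183.] xy 531.9 210.1 size 208.0 33.7 ang 2.1
w10 z 0.019 px [519. 174.] xy 553.6 0.9 size 233.4 90.6 ang 15.0
w10 z 0 px [519. 174.] xy 550.3 -12.5 size 248.1 96.3 ang 15.0
dp [ 1.521e+02 -1.000e-01 -3.300e+00] twist [ 0.15 -0.01  0.  ] | pos [0.5298 0.2108 0.1581] t 20.68 w 59.9 F [ 0.8 -0.5 -0.1]
```

View pics/w10.png

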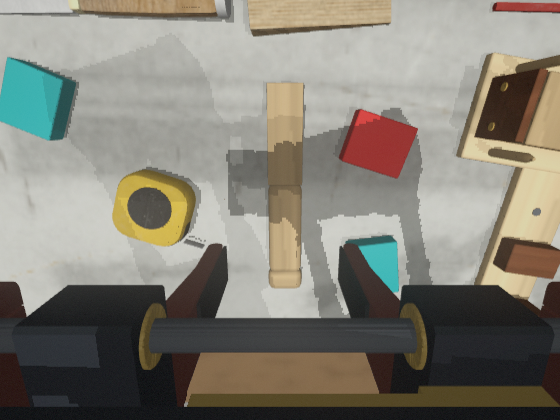

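w10: the handle spans (285,82) at its sharp head to (285,287) at the rounded butt, aligned with the jaws. Red (378,143) and turquoise (372,262) are clear with the jaws at 50 mm.

```bash
python3 -m crank '{"dp":[[25,0,-3],[38,0,0],[40,0,0],[32,0,0],[16,0,0],[0,0,0],[0,0,0]],"twist":[[0,0,0],[0,0,0],[0,0,0],[0,0,0],[0,0,0],[0,0,0],[0,0,0]],"hand":[50,50,50,50,50,50,50]}' 20
python3 -m crank '{"dp":[[0,0,0],[0,0,0],[0,0,0],[0,0,0],[-20,0,0],[-40,0,0],[-50,0,0],[-40,0,0]],"twist":[[0,0,0],[0,0,0],[0,0,0],[0,0,0],[0,0,0],[0,0,0],[0,0,0],[0,0,0]],"hand":[27,27,27,27,27,27,27,27]}'
python3 - <<'E'
from h import *
move([.5415,-.0383,.15],np.radians(-97.1))
E
```

```text
time: 21.27
position: [0.5324, 0.2108, 0.0065]
orientation: [-0.013, -0.707, -0.013, 0.707]
wrist_force: [-0.5, -0.2, -0.3]
gripper_width: 0.0503
time: 21.93
position: [0.5322, 0.2107, 0.1501]
orientation: [-0.013, -0.707, -0.012, 0.707]
wrist_force: [0.8, 0.1, -1.1]
gripper_width: 0.0316
dp [ 1.000e-01  2.492e+02 -5.000e-01] twist [ 9.12  0.05 -0.01] | pos [0.5322 0.2107 0.1501] t 21.93 w 31.6 F [ 0.8  0.1 -1.1]
```

```bash
python3 -m crank '{"dp":[[0,36,0],[0,36,0],[0,36,0],[0,36,0],[0,36,0],[0,35,0],[0,34,0]],"twist":[[0,0,0],[0,0,0],[0,0,0],[0,0,0],[0,0,0],[0,0,0],[0,0,0]],"hand":[27,27,27,27,27,27,27]}' >/dev/null
python3 -m crank '{"dp":[[0,0,0],[0,0,0],[0,0,0],[0,0,0]],"twist":[[4.6,0,0],[4.5,0,0],[0,0,0],[0,0,0]],"hand":[27,27,27,27]}'
python3 - <<'E'
from h import *
snap("w11")
move([.5415,-.0383,.07],np.radians(-97.1))
E
```

```text
time: 22.85
position: [0.5415, -0.038, 0.1486]
orientation: [-0.043, 0.706, -0.043, -0.706]
wrist_force: [0.1, 0.6, -1.1]
gripper_width: 0.0316
dp [78.7  0.6 -0.1] twist [ 0.17 -0.    0.01] | pos [ 0.5415 -0.0377  0.1487] t 22.9 w 32.3 F [-0.1  0.4 -0.4]
```

View pics/w11.png

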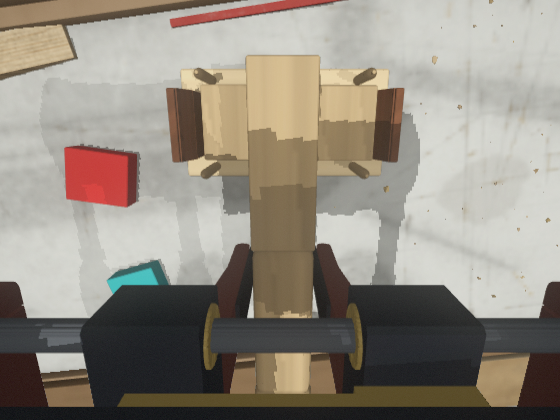

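Run:
```python
from h import *
C,_=load("w11");s=get_state()
print("+y core",injig(ray(C,[(203,86),(203,160),(240,86),(240,160)],.052)).tolist())
print("-y core",injig(ray(C,[(378,86),(376,161),(330,86),(330,161)],.052)).tolist())
print("handle head",injig(ray(C,[(247,56),(320,56)],s["position"][2]+.0125)).tolist(), "tcp",injig(s["position"]))
print("board",injig(ray(C,[(182,70),(388,70),(190,175),(383,176)],.012)).tolist())
```

```text
+y core [[27.7, 60.6], [-27.0, 64.2], [27.7, 33.1], [-27.0, 35.0]]
-y core [[27.7, -69.2], [-27.7, -72.1], [27.7, -33.6], [-27.7, -35.9]]
handle head [[29.9, 16.3], [29.9, -14.3]] tcp [[-70.1   0.6]]
board [[43.9, 86.7], [43.9, -87.6], [-45.7, 86.8], [-46.5, -91.0]]
```

Run:
```python
from h import *
im=load("w11")[1][50:190,160:410]
cv2.imwrite("pics/c11.png",cv2.resize(im,None,fx=3.2,fy=3.2,interpolation=cv2.INTER_CUBIC))
```

```text
(no output)
```

View pics/c11.png

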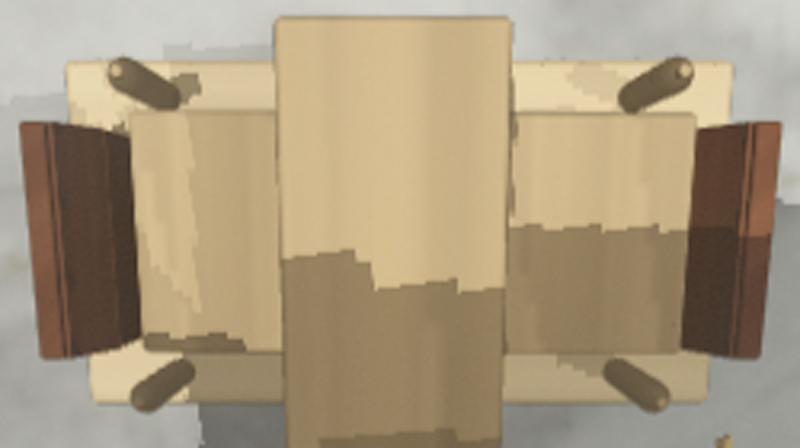

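Run:
```python
from h import *
C,_=load("w11");s=get_state()
g=lambda L:np.array(L)/3.2+[160,50]
print("+y",injig(ray(C,g([(132,112),(143,348)]),.052)).tolist(),"-y",injig(ray(C,g([(695,112),(682,352)]),.052)).tolist())
print("board",injig(ray(C,g([(67,62),(733,62),(92,403),(708,403)]),.012)).tolist())
print("tips",injig(ray(C,g([(118,72),(685,72),(143,402),(655,402)]),.063)).tolist())
print("handle",injig(ray(C,g([(276,100),(511,100)]),s["position"][2]+.0125)).tolist())
```

```text
+y [[28.3, 61.9], [-26.0, 62.8]] -y [[28.4, -68.6], [-26.9, -69.8]]
board [[44.3, 87.6], [44.4, -88.4], [-46.6, 88.1], [-46.4, -89.4]]
tips [[35.6, 61.8], [35.6, -62.8], [-37.6, 61.0], [-37.5, -61.3]]
handle [[20.0, 16.9], [20.0, -14.5]]
```

```bash
python3 -m crank '{"dp":[[10,4.5,0],[20,0,0],[25,0,0],[20,0,0],[7,0,0],[0,0,0],[0,0,0]],"twist":[[0.2,0,0],[0,0,0],[0,0,0],[0,0,0],[0,0,0],[0,0,0],[0,0,0]],"hand":[27,27,27,27,27,27,27]}'
python3 - <<'E'
from h import *
a=np.radians(-7.1);o=np.array([611,-47]);x,y=-70,-3.8
move([*(o+[x*np.cos(a)-y*np.sin(a),x*np.sin(a)+y*np.cos(a)])/1000,.038],np.radians(-97.1)); print(injig(get_state()["position"]))
E
```

```text
time: 23.48
position: [0.5409, -0.0423, 0.0667]
orientation: [0.045, -0.706, 0.045, 0.706]
wrist_force: [0.2, -0.7, 0.3]
gripper_width: 0.0319
dp [28.7 -0.2 -0.1] twist [-0.15  0.01 -0.01] | pos [ 0.5409 -0.0423  0.0667] t 23.48 w 31.9 F [ 0.2 -0.7  0.3]
[[-70.1  -4. ]]
```

```bash
python3 -m crank '{"dp":[[5,0,0],[4,0,0],[4,0,0],[3,0,0],[0,0,0]],"twist":[[0,0,0],[0,0,0],[0,0,0],[0,0,0],[0,0,0]],"hand":[27,27,27,27,27]}'
```

```text
time: 23.9
position: [0.5406, -0.0424, 0.0499]
orientation: [0.045, -0.705, 0.045, 0.706]
wrist_force: [0.1, 0.8, -1.6]
gripper_width: 0.0317
```

```bash
python3 -m crank '{"dp":[[4,0,0],[3,0,0],[2,0,0],[1,0,0],[0,0,0]],"twist":[[0,0,0],[0,0,0],[0,0,0],[0,0,0],[0,0,0]],"hand":[27,27,27,27,27]}'
```

```text
time: 24.32
position: [0.5409, -0.0424, 0.0405]
orientation: [0.045, -0.706, 0.045, 0.706]
wrist_force: [-0.3, 0.0, -1.1]
gripper_width: 0.0318
```

```bash
python3 -m crank '{"dp":[[2,0,0],[1,0,0],[0,0,0]],"twist":[[0,0,0],[0,0,0],[0,0,0]],"hand":[27,27,27]}'
```

```text
time: 24.57
position: [0.5412, -0.0425, 0.0403]
orientation: [-0.045, 0.706, -0.045, -0.705]
wrist_force: [-6.6, 1.1, 11.8]
gripper_width: 0.0318
```

```bash
python3 -m crank '{"dp":[[0,0,0],[0,0,0],[0,0,0],[-10,0,0],[-30,0,0],[-40,0,0],[-40,0,0],[-10,0,0]],"twist":[[0,0,0],[0,0,0],[0,0,0],[0,0,0],[0,0,0],[0,0,0],[0,0,0],[0,0,0]],"hand":[44,48,48,48,48,70,70,70]}'
python3 - <<'E'
from h import *
snap("w12")
C,im=load("w4")
W=ray(C,[(113,95),(181,105),(108,254),(173,264)],.02);print(W.round(4).tolist(),W.mean(0))
objs("w4",.02,rows=(40,275),amax=40000)
move([.506,-.427,.15],np.radians(-90.7))
E
```

```text
time: 25.23
position: [0.5432, -0.0427, 0.1759]
orientation: [-0.045, 0.709, -0.045, -0.702]
wrist_force: [0.5, -0.3, 1.6]
gripper_width: 0.0644
[[0.4415, -0.4565, 0.02], [0.4408, -0.4059, 0.02], [0.5717, -0.4589, 0.02], [0.5724, -0.4035, 0.02]] [ 0.50660446 -0.431189    0.02      ]
w4 z 0.02 px [386. 238.] xy 521.4 -226.2 size 55.3 58.2 ang 77.4
w4 z 0 px [386. 238.] xy 527.8 -218.3 size 59.6 62.7 ang 77.4
w4 z 0.02 px [279. 203.] xy 509.1 -320.7 size 118.8 55.7 ang 9.2
w4 z 0 px [279. 203.] xy 514.6 -320.0 size 127.9 60.0 ang 9.2
w4 z 0.02 px [148. 184.] xy 511.4 -428.7 size 60.6 140.9 ang 89.2
w4 z 0 px [148. 184.] xy 517.0 -436.5 size 65.3 151.8 ang 89.2
w4 z 0.02 px [509.  46.] xy 361.7 -177.3 size 13.4 81.6 ang 0.5
w4 z 0 px [509.  46.] xy 355.8 -165.6 size 14.5 87.9 ang 0.5
w4 z 0.02 px [471.  54.] xy 373.0 -200.8 size 134.9 5.9 ang 89.9
w4 z 0 px [471.  54.] xy 367.9 -190.9 size 145.3 6.4 ang 89.9
dp [ 25.7 385.8 -11.4] twist [-6.6  -0.65 -0.05] | pos [ 0.5434 -0.0428  0.1755] t 25.28 w 68.0 F [-0.3  0.3  2.1]
```

```bash
python3 -m crank '{"dp":[[0,38,-1],[0,39,-1],[0,39,-1],[0,39,-1],[0,39,-1]],"twist":[[0,0,0],[0,0,0],[0,0,0],[0,0,0],[0,0,0]],"hand":[70,70,70,70,70]}' >/dev/null
python3 -m crank '{"dp":[[5,39,-1],[5,39,-1],[5,39,-1],[5,39,-1],[5,38,-1],[0,0,0],[0,0,0],[0,0,0]],"twist":[[0,0,0],[0,0,0],[0,0,0],[0,0,0],[0,0,0],[-6.6,0,0],[0,0,0],[0,0,0]],"hand":[70,70,70,70,70,70,70,70]}'
python3 - <<'E'
from h import *
snap("w13")
objs("w13",.02,rows=(20,290),amax=60000,amin=3000)
move([.506,-.4295,.006],np.radians(-90.8))
E
```

```text
time: 26.37
position: [0.5012, -0.4282, 0.141]
orientation: [0.006, -0.707, 0.005, 0.708]
wrist_force: [-0.3, 0.0, 0.7]
gripper_width: 0.0702
w13 z 0.02 px [479. 259.] xy 444.8 -608.9 size 25.2 152.4 ang 5.4
w13 z 0 px [479. 259.] xy 435.5 -621.6 size 27.0 163.2 ang 5.4
w13 z 0.02 px [285. 193.] xy 507.2 -428.9 size 55.7 131.6 ang 89.3
w13 z 0 px [285. 193.] xy 502.3 -428.9 size 59.7 140.9 ang 89.3
dp [135.9   1.8  -4.4] twist [-0.04  0.03  0.06] | pos [ 0.5017 -0.4278  0.1419] t 26.42 w 70.0 F [ 0.  -0.1  0.3]
```

```bash
python3 -m crank '{"dp":[[20,1,-5],[35,0,0],[35,0,0],[28,0,0],[14,0,0],[0,0,0],[0,0,0]],"twist":[[0,0,0],[0,0,0],[0,0,0],[0,0,0],[0,0,0],[0,0,0],[0,0,0]],"hand":[70,70,70,70,70,70,70]}' 25
python3 -m crank '{"dp":[[0,0,0],[0,0,0],[0,0,0],[0,0,0],[-20,0,0],[-40,0,0],[-50,0,0],[-50,0,0]],"twist":[[0,0,0],[0,0,0],[0,0,0],[0,0,0],[0,0,0],[0,0,0],[0,0,0],[0,0,0]],"hand":[50,50,50,50,50,50,50,50]}'
python3 - <<'E'
from h import *
move([.611,-.047,.17],np.radians(-7.1))
move([.611,-.047,.17],np.radians(-90.8))
E
```

```text
time: 27.0
position: [0.507, -0.4289, 0.0112]
orientation: [0.004, -0.707, 0.004, 0.707]
wrist_force: [-0.1, 0.1, 0.3]
gripper_width: 0.0701
time: 27.67
position: [0.506, -0.4293, 0.1552]
orientation: [0.005, -0.707, 0.004, 0.707]
wrist_force: [-0.0, -0.7, -1.2]
gripper_width: 0.0555
dp [ -14.6 -383.6 -100.2] twist [-8.362e+01  1.000e-02  8.000e-02] | pos [ 0.506  -0.4293  0.1552] t 27.67 w 55.5 F [-0.  -0.7 -1.2]
dp [ -14.6 -383.6 -100.2] twist [0.08 0.06 0.05] | pos [ 0.506  -0.4293  0.1552] t 27.67 w 55.5 F [-0.  -0.7 -1.2]
```

```bash
python3 -m crank '{"dp":[[-5,-38,-10],[-5,-38,-10],[-5,-38,-10],[0,-38,-10],[0,-38,-10]],"twist":[[0,0,0],[0,0,0],[0,0,0],[0,0,0],[0,0,0]],"hand":[50,50,50,50,50]}' >/dev/null
python3 -m crank '{"dp":[[0,-38,-10],[0,-39,-10],[0,-39,-10],[0,-39,-10],[0,-38,-10]],"twist":[[0,0,0],[0,0,0],[0,0,0],[0,0,0],[0,0,0]],"hand":[50,50,50,50,50]}' >/dev/null
python3 -m crank '{"dp":[[0,0,0],[0,0,0],[0,0,0],[0,0,0],[0,0,0],[0,0,0]],"twist":[[-7,0,0],[-7,0,0],[-7,0,0],[-7,0,0],[-7,0,0],[-7,0,0]],"hand":[50,50,50,50,50,50]}' >/dev/null
python3 -m crank '{"dp":[[0,0,0],[0,0,0],[0,0,0],[0,0,0],[0,0,0],[0,0,0],[0,0,0],[0,0,0]],"twist":[[-7,0,0],[-7,0,0],[-7,0,0],[-7,0,0],[-7,0,0],[-6.6,0,0],[0,0,0],[0,0,0]],"hand":[50,50,50,50,50,50,50,50]}'
python3 - <<'E'
from h import *
C,im,s=snap("w14")
move([.611,-.047,.10],np.radians(-7.1))
h=cv2.cvtColor(im,cv2.COLOR_BGR2HSV)
m=cv2.inRange(h,(9,95,60),(16,255,255));m=cv2.morphologyEx(m,cv2.MORPH_OPEN,np.ones((5,5)))
for c in cv2.findContours(m,cv2.RETR_EXTERNAL,cv2.CHAIN_APPROX_NONE)[0]:
    if cv2.contourArea(c)>1500: print(cv2.boundingRect(c),cv2.contourArea(c))
E
```

```text
time: 29.67
position: [0.6113, -0.048, 0.1692]
orientation: [0.467, 0.531, 0.467, -0.531]
wrist_force: [-0.1, 0.2, -0.5]
gripper_width: 0.0555
dp [69.2 -0.4 -0.9] twist [-0.22  0.   -0.02] | pos [ 0.6113 -0.0479  0.1692] t 29.72 w 55.6 F [-0.2 -0.1 -1.3]
(234, 353, 98, 20) 1815.0
(224, 138, 118, 180) 19359.0
```

```bash
python3 -m crank '{"dp":[[15,-0.3,0.6],[25,0,0],[25,0,0],[15,0,0],[4,0,0],[0,0,0],[0,0,0]],"twist":[[-0.2,0,0],[0,0,0],[0,0,0],[0,0,0],[0,0,0],[0,0,0],[0,0,0]],"hand":[50,50,50,50,50,50,50]}'
python3 - <<'E'
from h import *
move([.6108,-.0485,.066],np.radians(-7.1))
E
```

```text
time: 30.3
position: [0.6113, -0.0485, 0.086]
orientation: [0.469, 0.53, 0.468, -0.529]
wrist_force: [0.6, 0.2, -0.9]
gripper_width: 0.0558
dp [20.  -0.5  0.1] twist [ 0.13  0.   -0.07] | pos [ 0.6113 -0.0485  0.086 ] t 30.3 w 55.8 F [ 0.6  0.2 -0.9]
```

```bash
python3 -m crank '{"dp":[[5,0,0],[5,0,0],[4,0,0],[3,0,0],[0,0,0],[0,0,0]],"twist":[[0,0,0],[0,0,0],[0,0,0],[0,0,0],[0,0,0],[0,0,0]],"hand":[50,50,50,50,50,50]}'
```

```text
time: 30.8
position: [0.6107, -0.0484, 0.0676]
orientation: [-0.469, -0.529, -0.469, 0.529]
wrist_force: [0.2, 0.2, -0.2]
gripper_width: 0.0552
```

```bash
python3 -m crank '{"dp":[[2,0,0],[2,0,0],[1,0,0],[0,0,0]],"twist":[[0,0,0],[0,0,0],[0,0,0],[0,0,0]],"hand":[50,50,50,50]}'
```

```text
time: 31.13
position: [0.6112, -0.0485, 0.0655]
orientation: [0.47, 0.53, 0.469, -0.529]
wrist_force: [-4.6, 0.0, 8.6]
gripper_width: 0.0556
```

```bash
python3 -m crank '{"dp":[[0,0,0],[0,0,0],[0,0,0],[0,0,0],[-10,0,0],[-25,0,0],[-40,0,0],[-40,0,0]],"twist":[[0,0,0],[0,0,0],[0,0,0],[0,0,0],[0,0,0],[0,0,0],[0,0,0],[0,0,0]],"hand":[66,70,70,70,70,70,70,70]}'
python3 - <<'E'
from h import *
move([.5,-.047,.28],np.radians(-7.1))
E
```

```text
time: 31.8
position: [0.6099, -0.0483, 0.1781]
orientation: [-0.468, -0.528, -0.47, 0.53]
wrist_force: [0.6, -0.6, 0.5]
gripper_width: 0.0699
dp [-101.5 -109.6   11.9] twist [ 0.2  -0.    0.19] | pos [ 0.6099 -0.0483  0.1781] t 31.8 w 69.9 F [ 0.6 -0.6  0.5]
```

```bash
python3 -m crank '{"dp":[[-20,-10,15],[-20,-10,15],[-10,-10,15],[0,-10,15],[0,0,0],[0,0,0],[0,0,0]],"twist":[[0,0,0],[0,0,0],[0,0,0],[0,0,0],[0,0,0],[0,0,0],[0,0,0]],"hand":[70,70,70,70,70,70,70]}'
python3 - <<'E'
from h import *
C,im,s=snap("w15")
p=proj(C,[[.611,-.047,.07]])[0].astype(int);print(p)
x0,y0=max(0,p[0]-150),max(0,p[1]-100);x0=min(x0,360)
print(x0,y0)
c=cv2.resize(im[y0:y0+195,x0:x0+260],None,fx=3,fy=3,interpolation=cv2.INTER_CUBIC)
cv2.imwrite("pics/c15.png",c);print(c.shape)
E
```

```text
time: 32.38
position: [0.5641, -0.1028, 0.2277]
orientation: [0.469, 0.529, 0.469, -0.529]
wrist_force: [0.2, 0.3, -0.5]
gripper_width: 0.0698
[324 134]
174 34
(585, 780, 3)
```

View pics/c15.png

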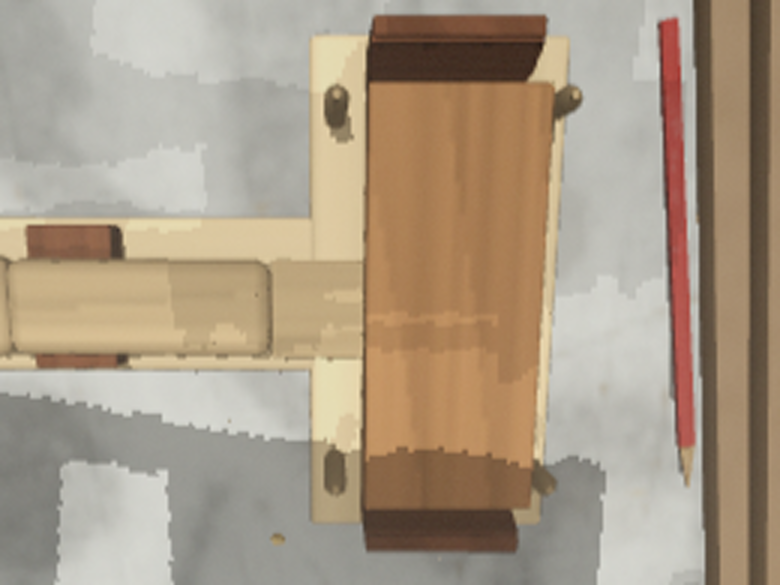

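Run:
```python
from h import *
C,_=load("w15");g=lambda L:np.array(L)/3+[174,34]
P=injig(ray(C,g([(368,82),(555,82),(533,509),(364,509)]),.072));print("cheek",P.tolist(),P.mean(0))
print("handle edges",injig(ray(C,g([(300,262),(300,358)]),.051)).tolist())
print("handle butt groove",injig(ray(C,g([(8,310)]),.051)).tolist(),"rest",injig(ray(C,g([(28,226),(120,226),(38,367),(125,367)]),.032)).tolist())
s=get_state();print(s["wrist_force"],s["time"],s["position"])
```

```text
cheek [[-27.5, 63.8], [28.3, 63.9], [29.5, -67.5], [-27.0, -67.6]] [ 0.825 -1.85 ]
handle edges [[-48.5, 11.8], [-48.7, -19.8]]
handle butt groove [[-147.2, -4.0]] rest [[-143.7, 23.6], [-111.7, 23.7], [-144.1, -25.1], [-112.6, -25.1]]
[ 0.37474501  0.16963244 -0.75104642] 32.4333 [ 0.56419709 -0.10255034  0.22742807]
```

```bash
python3 -c "
from rig import *
close_job()"
```

```text
the job is handed in; nothing more can be done
```

The mallet is laid up dry in the jig: first cheek, two pale cores, the handle with its sharp end forward, and the second cheek on top. I released it, backed the arm clear and handed the job in at about 32 s. I did not touch the tape measure or the red and turquoise look-alikes.

Last checks, in jig coordinates:

| Part | Measured position | Allowed |
|---|---|---|
| Top cheek centre | x +0.8, y −1.9 mm; 56 × 131 mm when read at the expected height, so flat | ±8 mm |
| Handle | y −4 mm; butt shoulder at x −147 mm, against −148 mm expected | ±14 mm across |
| Cores (measured before the handle went in) | y about +39 and −45 mm | 34–52 mm from centre |
| First cheek (measured before the cores went in) | x about +2.5 mm, y about 0 | ±8 mm |

- **Disagreement:** the cores landed about 2–4 mm further toward −y than I aimed, because my correction for their offset in the grip was too large. I set the handle about 4 mm to that side, and it went into the gap without resistance.
- **Not re-checked:** the cores are hidden under the top cheek, so I could not measure them again after the handle and cheek went on.

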